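Swing the hold-down strap over the closed mould

TASK

Take the jig's aluminium strap by its blue handle, raise it a little and swing it about its tall pivot bolt to the side where the closed plaster mould with the black band stands, then lower it so that its slot drops over the short brass bolt there and the strap lies flat on the posts. Let go of it, and leave the closed mould and the open half mould standing where they are.

Things in the scene. Friction and masses are not known exactly. Their poses are not given: they have to be found in the camera images.
- jig: Fixed plywood board 285 x 420 x 18 mm. Origin: pivot bolt axis, table level; z up, y left, the parked strap points to -x. Two lock posts, the pivot post (40 mm across) and the parking rest (block 30 x 136 mm at x = -190 mm) all end 90 mm above the table. The steel pivot bolt, 10 mm thick, has 70 mm of free shank above its post, then washer and nut: the strap stays captive.
- bolt_left (a point): Tip of the short brass lock bolt on the left (+y) post of the jig, 10 mm thick, tapered nose, rising 22 mm above the post top (tip 112 mm above the table). It lies 200 mm from the pivot axis, 60 degrees from the jig's -x direction towards +y. The post is 40 mm across.
- bolt_right (a point): Tip of the same kind of brass lock bolt on the right (-y) post of the jig, 200 mm from the pivot axis, 60 degrees from the jig's -x direction towards -y; tip 112 mm above the table.
- strap_handle (a point): Centre of the strap's blue handle: 50 long (x, along strap), 24 wide (y, grip across), 45 mm tall, on top of the strap. Loose aluminium strap 325 x 50 x 10 mm, 0.35 kg, underside 32.5 mm below here; +x points to the pivot. Along +x from here: slot centre (44 x 26 mm, closed) at 55 mm, 25 mm pivot hole at 255 mm. 122.5 mm above the table both parked and seated flat over a lock bolt.
- mould_centre (a point): Centre of the closed white plaster mould with a black band round it, 92 x 110 x 68 mm, loose on the jig board between the pivot post and one of the lock posts, left or right (jig x = -50, y = +87 or -87 mm). Its top is 86 mm above the table, 4 mm below the flat strap.
- half_centre (a point): Centre of the open half mould, a white plaster block with a vase-shaped hollow on top and no band, 107 x 92 x 43 mm, loose on the other side of the jig board. To be left alone.
Mind the look-alikes: they are no part of the job. What is shaped like the part that bears mould_centre but green is not meant.

How it is judged:
At the end, for the whole second after the job is handed in: The handle's centre is within 30 mm, along each of the jig's horizontal axes, of its place for the slot on the lock bolt beside the black-banded mould, and at its seated height within 6 mm, the strap level within 0.06 rad; the closed mould and the half mould are within 20 mm of where they started (((y of mould_centre in the frame of jig above 0.04 m and y of strap_handle in the frame of jig between 0.1908 and 0.2508 m) or (y of mould_centre in the frame of jig below -0.04 m and y of strap_handle in the frame of jig between -0.2508 and -0.1908 m)) and x of strap_handle in the frame of jig between -0.1575 and -0.0975 m and z of strap_handle in the frame of jig between 0.1165 and 0.1285 m and angle between strap_handle's own z axis and vertical below 0.06 rad and distance of each of mould_centre, half_centre from where it was at the start of the episode below 0.02 m); the robot touches nothing.
It fails at once if the closed mould or the open half mould is shoved or tipped (distance of any of mould_centre, half_centre from where it was at the start of the episode above 0.03 m or angle between any of mould_centre, half_centre's own z axis and vertical above 0.35 rad).
It also fails if it takes over 45 s, if anything falls off the work surface, if the arm or the gripper's body presses on something with over 40 N, if the wrist force passes 120 N, or if a joint passes its speed limit or range.

ROBOT

A 7-joint arm with a two-finger parallel gripper is mounted at the origin on a cart in front of the work surface, level with it; the furniture and walls round the work are solid. World frame = base frame: x ahead of the robot, y to its left, z up, the work surface at z = 0. Lengths are in m, angles in rad, forces in N, time in s.
With the tool pointing down it reaches from about 0.425 to 0.975 m from the base axis. Payload 16.7 kg.
Tool frame: the origin (TCP) lies between the finger pads; the fingertips stand 8 mm ahead of it and the grasp point (between the pads) lies 11 mm behind it (arm.tcp_to_tips is the distance from the TCP to the fingertips, in m); y points along the fingers, z is the direction in which the jaws open and shut, and the axes are right-handed (so a half turn about y gives the same grasp; the last joint's range is limited). The gripper opens to 85 mm and grips with 20 to 120 N. Pads are 22 mm wide; open, the fingers measure 114 mm over their backs; the gripper's body (76 mm by 85 mm) begins 54 mm behind the grasp point. The pads swing forward as they close: fully open they stand 13 mm farther back than shut.
Start: joints at [0.999, 0.426, 0.074, 1.606, -0.034, 1.111, -0.067], TCP at [0.277, -0.616, 0.239] pointing down, gripper open.
Joint ranges: [-2.85, 2.85], [-0.5, 2.14], [-1.23, 1.37], [0.21, 2.46], [-1.02, 4.16], [0.16, 2.05], [-2.73, 2.73]. Speed limits (rad/s): [1.89, 1.89, 2.39, 2.39, 3.01, 3.01, 3.01].

INTERFACE

Orientations are given as a unit quaternion [w, x, y, z].
In Python, from cell import arm gives the robot as it stands.
- The arm moves only by the tool apply_moves, never from a script. Its argument "plan" is a list that holds one entry, the list of rows, each a list of 5 numbers: the shift along the tool's x, y, z in mm, then the turn about the tool's y in rad, then the opening, from 0 (shut) to 1 (fully open). A call has 1 to 10 rows; each row shifts and turns the commanded pose from where the row before left it, along the tool's axes as they then stand; what a row does not reach is not made up. A row lasts 1/8 s, in which the tool goes at most 62.5 mm and 10.7 degrees, less where a joint would pass 70% of its speed; a pose out of reach is approached as far as the arm can. A call with a gripper value outside its range is refused whole. The fingers move at their own pace and stop on an object; the grip force is fixed at half the most. Time passes only in rows, so rows that do not move let the fingers close. It gives the time, the measured TCP pose, the force and the opening at its end, in the units of the state.
- arm.state(): the state, without advancing time (a new reading comes with each control period).
- arm.snapshot(name): name is "side" or "top" or "wrist"; returns the picture (480x640x3 uint8, blue, green, red); there is no depth.
- arm.get_calibration(name): a dict with "mtx" (3x3 intrinsics, pixels), "rvec" (rotation vector, rad) and "tvec" (3), from world to camera coordinates, as OpenCV has them; the wrist camera has in their place "hand_eye" (4x4, takes a point from camera to tool coordinates, whose origin is the TCP and whose axes are the tool frame's). Camera axes: x right, y down, z forward; pixel columns grow to the right and rows downward; lengths in m; the calibration is good to about 2 mm. A picture is of the moment at which its call begins: read the wrist's pose just before it. get_calibration takes no time and is no camera call.
- arm.job_done(): hands the job in, once; it reports no verdict.
The state is a dict: "time_s": time; "joint_positions": joint angles; "qvel": joint speeds; "tau": joint torques, N m; "tool_pos": TCP position; "eef_rot": TCP orientation; "wrist_force": force on the tool from outside, world axes, zero at the start; "ft_torque": the same for the moment, N m; "finger_gap": finger opening in m.
Only numpy, scipy, OpenCV 4.12 (cv2) and the standard library are available. Lean on these libraries where they do the work, as an engineer would, in place of code of your own. Each camera call takes 0.05 s, during which the arm holds its last target. There are 200 camera calls.

## Working session

There is one attempt and no reset: what is moved stays moved. The work goes in short steps, Python scripts to look and compute and a tool call to move; the robot and the scene stay as the last step left them, time stands still between calls to the robot, and variables do not carry over. Pictures are saved under pics/ and viewed, about 8 in all and at most 12, crops included, and the job is handed in when it is done.

Besides the shell and the picture viewer there is one more tool, called after "Request:" as name(argument=value, ...) on one line, values as JSON. apply_moves: Moves the arm, as the interface text tells. Its arguments: {"type":"object","properties":{"plan":{"type":"array"}},"required":["plan"]}

```bash
mkdir -p pics; ls; python3 - <<'E'
from cell import arm
import cv2
for n in ["top","side"]:
    cv2.imwrite(f"pics/{n}0.png",arm.snapshot(n)); print(n,arm.get_calibration(n))
print(arm.get_calibration("wrist")); print(arm.state(), arm.tcp_to_tips)
E
```

```text
pics
top {'mtx': array([[524.51985482,   0.        , 320.12976904],
       [  0.        , 524.51985482, 233.14402154],
       [  0.        ,   0.        ,   1.        ]]), 'rvec': array([ 2.18129849, -2.18945732,  0.08188334]), 'tvec': array([0.06167952, 0.66581103, 1.00882126])}
side {'mtx': array([[530.11472483,   0.        , 320.50455211],
       [  0.        , 530.11472483, 236.16416089],
       [  0.        ,   0.        ,   1.        ]]), 'rvec': array([ 0.11108835, -2.82238511,  1.30693853]), 'tvec': array([0.65161361, 0.09966471, 1.30645721])}
{'mtx': array([[366.43337427,   0.        , 318.66716767],
       [  0.        , 366.43337427, 241.50720813],
       [  0.        ,   0.        ,   1.        ]]), 'hand_eye': array([[-1.09081810e-03,  9.48498386e-01,  3.16780084e-01,
        -8.14198203e-02],
       [-2.11770607e-04, -3.16780485e-01,  9.48498856e-01,
        -1.34463217e-01],
       [ 9.99999383e-01,  9.67555007e-04,  5.46413965e-04,
         8.80509961e-04],
       [ 0.00000000e+00,  0.00000000e+00,  0.00000000e+00,
         1.00000000e+00]])}
{'time_s': 0.1, 'joint_positions': array([ 0.99849051,  0.42669643,  0.07384882,  1.60653013, -0.03412054,
        1.11084343, -0.0671075 ]), 'qvel': array([ 0.00102305, -0.00042795, -0.0001321 , -0.00217153,  0.00086531,
       -0.00133875,  0.00035553]), 'tau': array([ 1.13274498e-02, -9.51525307e+01,  3.77264947e+00, -4.64396453e+01,
        1.96875766e-02,  6.45561347e-03, -1.82758043e-05]), 'tool_pos': array([ 0.2767996 , -0.61523111,  0.23866819]), 'eef_rot': array([ 0.14824472, -0.14847172,  0.69178343, -0.69095248]), 'wrist_force': array([-0.74777927,  0.09673951,  0.49551628]), 'ft_torque': array([ 0.03201723,  0.0403911 , -0.00435264]), 'finger_gap': 0.08521833213712408} 0.008
```

View pics/top0.png

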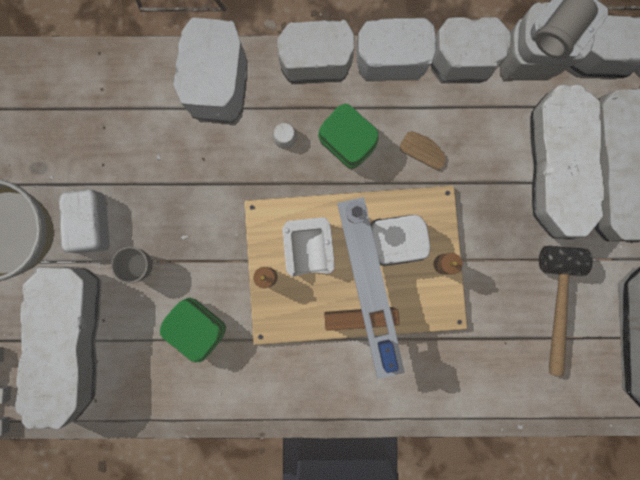

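View pics/side0.png

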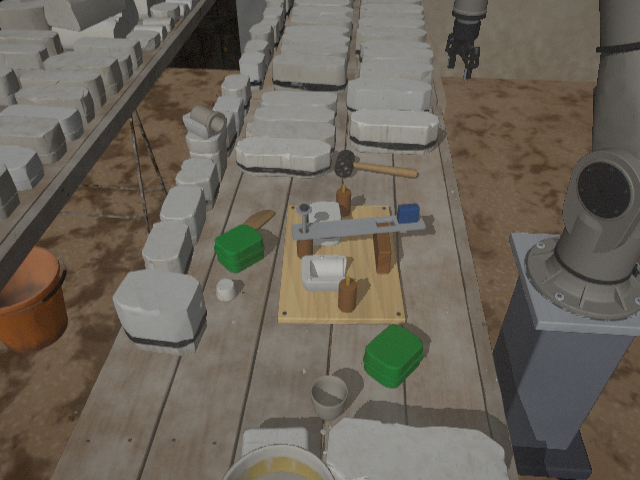

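```bash
cat > h.py <<'E'
import cv2, numpy as np
from scipy.spatial.transform import Rotation as R
from cell import arm
def ext(n,st=None):
    c=arm.get_calibration(n)
    if n=="wrist":
        q=st["eef_rot"]; Rt=R.from_quat([q[1],q[2],q[3],q[0]]).as_matrix(); H=c["hand_eye"]
        return c["mtx"],Rt@H[:3,:3],Rt@H[:3,3]+st["tool_pos"]
    Rc=cv2.Rodrigues(c["rvec"])[0]; return c["mtx"],Rc.T,-Rc.T@c["tvec"]
def onplane(n,uv,z,st=None):
    K,Rw,o=ext(n,st); uv=np.atleast_2d(uv); d=np.c_[uv,np.ones(len(uv))]@np.linalg.inv(K).T@Rw.T
    return o+d*((z-o[2])/d[:,2])[:,None]
def proj(n,P,st=None):
    K,Rw,o=ext(n,st); p=(np.atleast_2d(P)-o)@Rw@K.T; return p[:,:2]/p[:,2:]
def mask(im,lo,hi):
    m=cv2.inRange(cv2.cvtColor(im,cv2.COLOR_BGR2HSV),lo,hi)
    cs=sorted(cv2.findContours(m,cv2.RETR_EXTERNAL,cv2.CHAIN_APPROX_NONE)[0],key=cv2.contourArea)[::-1]
    return m,cs
E
python3 - <<'E'
from h import *
t=cv2.imread("pics/top0.png"); s=cv2.imread("pics/side0.png")
for n,im in (("top",t),("side",s)):
    m,cs=mask(im,(105,120,40),(130,255,255))
    r=cv2.minAreaRect(cs[0]); print(n,len(cs),r)
    if n=="top": print(onplane(n,r[0],.145), onplane(n,cv2.boxPoints(r),.145))
print("screws",onplane("top",[(252,207),(447,192),(461,322),(261,338)],.018))
print("piv",onplane("top",[(357,212)],.17),"bolts",onplane("top",[(265,275),(452,263)],.112))
cv2.imwrite("pics/c1.png",cv2.resize(t[180:390,235:475],None,fx=2.8,fy=2.8,interpolation=cv2.INTER_CUBIC))
E
```

```text
top 2 ((388.0470275878906, 357.2117614746094), (26.899377822875977, 11.714245796203613), 77.47119140625)
[[ 0.44416376 -0.05581715  0.145     ]] [[ 0.46423651 -0.04129339  0.145     ]
 [ 0.46845335 -0.06093561  0.145     ]
 [ 0.42415463 -0.07029487  0.145     ]
 [ 0.41997006 -0.0507189   0.145     ]]
side 1 ((408.4007873535156, 212.91246032714844), (17.59067726135254, 19.89867401123047), 86.42366790771484)
screws [[ 0.71909074  0.19441474  0.018     ]
 [ 0.74780072 -0.19405658  0.018     ]
 [ 0.49102938 -0.21599055  0.018     ]
 [ 0.46165666  0.17539919  0.018     ]]
piv [[ 0.69113261 -0.00313514  0.17      ]] bolts [[ 0.58484721  0.15840194  0.112     ]
 [ 0.60503741 -0.17710259  0.112     ]]
```

View pics/c1.png

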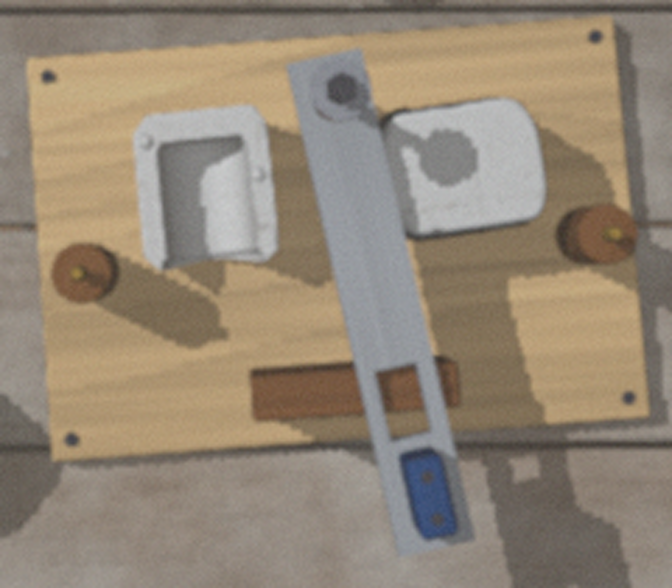

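```bash
cat >> h.py <<'E'
def tool(st):
    q=st["eef_rot"]; return R.from_quat([q[1],q[2],q[3],q[0]]).as_matrix()
np.set_printoptions(precision=4,suppress=True)
E
python3 - <<'E'
from h import *
b=onplane("top",[(262.9,277.9),(454.3,263.9)],.112); L,Rr=b[:,:2]
y=(L-Rr)/np.linalg.norm(L-Rr); x=np.array([y[1],-y[0]]); P=(L+Rr)/2+.1*x
print("span",np.linalg.norm(L-Rr),"x",x,"P",P,"P from bolt top",onplane("top",[(357.1,211.4)],[.165])[0], onplane("top",[(357.1,211.4)],[.18])[0])
h=np.array([.4442,-.0558]); d=h-P; print("dist",np.linalg.norm(d),"ang from -x",np.degrees(np.arctan2(d@y,-d@x)))
a=np.radians(60); 
print("R",Rr,"target handle",P-.2548*(np.cos(a)*x)-.2548*np.sin(a)*y, "dir",-np.cos(a)*x-np.sin(a)*y)
T=tool(arm.state()); print(T)
K,Rw,o=ext("side"); 
print("side handle proj",proj("side",[.4442,-.0558,.1225]))
# side/top ray intersection for handle
d1=lambda n,uv:(onplane(n,uv,0)[0]-ext(n)[2]); 
o1,o2=ext("top")[2],o; v1,v2=d1("top",(388.0,357.2)),d1("side",(408.4,212.9))
s=np.linalg.lstsq(np.c_[v1,-v2],o2-o1,rcond=None)[0]; print(o1+v1*s[0],o2+v2*s[1])
E
```

```text
span 0.34415577736252395 x [0.9976 0.0689] P [ 0.6913 -0.0026] P from bolt top [ 0.6927 -0.0037  0.165 ] [ 0.691  -0.0026  0.18  ]
dist 0.25276445992939783 ang from -x -8.189362271571017
R [ 0.6034 -0.1812] target handle [ 0.5794 -0.2316] dir [-0.4391 -0.8984]
[[-0.912  -0.0006  0.4103]
 [-0.4103  0.0011 -0.912 ]
 [ 0.0001 -1.     -0.0012]]
side handle proj [[407.8979 214.4606]]
[ 0.4411 -0.0582  0.1258] [ 0.4432 -0.0582  0.1255]
```

Request:
apply_moves(plan=[[[-34,0,-40,0,1],[-34,0,-40,0,1],[-34,0,-40,0,1],[-34,0,-40,0,1],[-34,0,-40,0,1],[-34,0,-40,0,1],[-34,0,-40,0,1],[-34,0,-40,0,1],[-34,0,-40,0,1],[-34,0,-40,0,1]]])

```text
time_s: 1.35
tool_pos: [0.423, -0.1096, 0.2394]
eef_rot: [-0.148, 0.148, -0.691, 0.691]
wrist_force: [0.6, -0.8, 0.3]
finger_gap: 0.0853
```

Request:
apply_moves(plan=[[[-20,0,-20,0,1],[-20,0,-20,0,1],[0,0,0,0.105,1],[0,0,0,0.105,1],[0,0,0,0,1],[0,0,0,0,1]]])

```text
time_s: 2.1
tool_pos: [0.4429, -0.0584, 0.2393]
eef_rot: [0.076, -0.076, 0.703, -0.703]
wrist_force: [0.0, -0.3, 0.2]
finger_gap: 0.0852
```

```bash
python3 - <<'E'
from h import *
st=arm.state(); im=arm.snapshot("wrist"); cv2.imwrite("pics/w1.png",im)
print(st["tool_pos"],st["joint_positions"]); T=tool(st); print(T)
m,cs=mask(im,(105,120,40),(130,255,255))
for c in cs[:3]: print(cv2.contourArea(c),cv2.minAreaRect(c),onplane("wrist",cv2.boxPoints(cv2.minAreaRect(c)),.145,st))
E
```

```text
[ 0.4429 -0.0584  0.2393] [ 0.3148  0.0667 -0.3395  2.0764  0.0263  1.0026 -1.3938]
[[-0.977  -0.0001  0.2134]
 [-0.2134  0.0001 -0.977 ]
 [ 0.0001 -1.     -0.0001]]
2504.0 ((317.0, 237.0), (80.0, 34.0), 90.0) [[ 0.4746 -0.0404  0.145 ]
 [ 0.4792 -0.0614  0.145 ]
 [ 0.4255 -0.0739  0.145 ]
 [ 0.4206 -0.0513  0.145 ]]
```

View pics/w1.png

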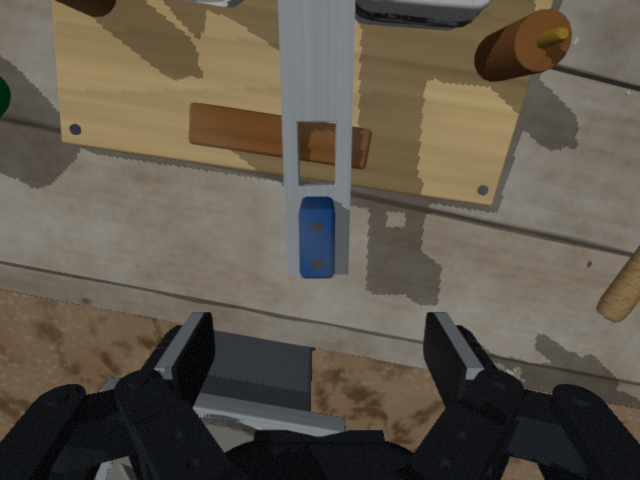

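Request:
apply_moves(plan=[[[-3,30,0,0,1],[0,40,0,0,1],[0,35,0,0,1],[0,17,0,0,1],[0,0,0,0,1],[0,0,0,0,0],[0,0,0,0,0],[0,0,0,0,0],[0,0,0,0,0],[0,0,0,0,0]]])

```text
time_s: 3.4
tool_pos: [0.4462, -0.0577, 0.1179]
eef_rot: [-0.075, 0.075, -0.703, 0.703]
wrist_force: [-2.0, -0.5, 8.5]
finger_gap: 0.0231
```

Request:
apply_moves(plan=[[[0,-10,0,0,0],[0,-12,0,0,0],[0,-12,0,0,0],[0,-8,0,0,0],[0,0,0,0,0],[0,0,0,0,0]]])

```text
time_s: 4.15
tool_pos: [0.4457, -0.0578, 0.1591]
eef_rot: [0.075, -0.075, 0.703, -0.703]
wrist_force: [-1.4, 0.4, -3.6]
finger_gap: 0.0232
```

```bash
python3 - <<'E'
from h import *
st=arm.state(); print(st["wrist_force"],st["ft_torque"],st["joint_positions"]); im=arm.snapshot("side"); 
cv2.imwrite("pics/s2.png",cv2.resize(im[150:320,260:460],None,fx=3,fy=3,interpolation=cv2.INTER_CUBIC))
E
```

```text
[-1.3881  0.4194 -3.6406] [-0.0946  0.3201 -0.0332] [ 0.2981  0.1777 -0.3418  2.1564  0.0811  0.8196 -1.4523]
```

View pics/s2.png

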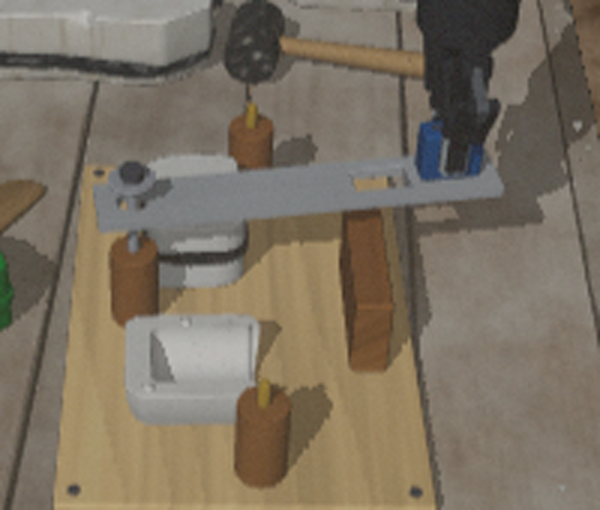

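The strap is lifted level: its far end is about 30 mm clear of the pivot post and 3.6 N hangs on the wrist, so the gripper is carrying it fully. Now I'll swing it.

Request:
apply_moves(plan=[[[-1,0,22.6,-0.09,0],[-1,0,22.6,-0.09,0],[-1,0,22.6,-0.09,0],[-1,0,22.6,-0.09,0],[-1,0,22.6,-0.09,0],[0,0,0,0,0]]])

```text
time_s: 4.95
tool_pos: [0.4937, -0.1606, 0.1587]
eef_rot: [0.23, -0.23, 0.669, -0.669]
wrist_force: [-1.3, 0.3, -3.7]
finger_gap: 0.0232
```

Request:
apply_moves(plan=[[[-1,0,22.6,-0.09,0],[-1,0,22.6,-0.09,0],[-1,0,22.6,-0.09,0],[-1,0,22.6,-0.09,0],[-1,0,22.6,-0.09,0],[0,0,0,0,0],[0,0,0,0,0]]])

```text
time_s: 5.82
tool_pos: [0.5797, -0.2295, 0.1588]
eef_rot: [0.373, -0.373, 0.601, -0.6]
wrist_force: [-0.6, -0.5, -3.3]
finger_gap: 0.023
```

```bash
python3 - <<'E'
from h import *
st=arm.state(); print(st["tool_pos"],st["wrist_force"],st["ft_torque"],st["joint_positions"]); print(tool(st)); im=arm.snapshot("wrist")
a=arm.snapshot("side")[130:330,260:460]
cv2.imwrite("pics/w2.png",im); cv2.imwrite("pics/s3.png",cv2.resize(a,None,fx=3,fy=3,interpolation=cv2.INTER_CUBIC))
print("predicted tip px",proj("wrist",[.6034,-.1812,.112],st))
E
```

```text
[ 0.5797 -0.2295  0.1588] [-0.5585 -0.5108 -3.2829] [-0.3228  0.1508 -0.0063] [ 0.5624  0.4495 -0.3749  1.7794  0.1964  0.9505 -0.3526]
[[-0.4432 -0.001   0.8964]
 [-0.8964  0.0006 -0.4432]
 [-0.0001 -1.     -0.0012]]
predicted tip px [[317.0759 177.0825]]
```

View pics/w2.png

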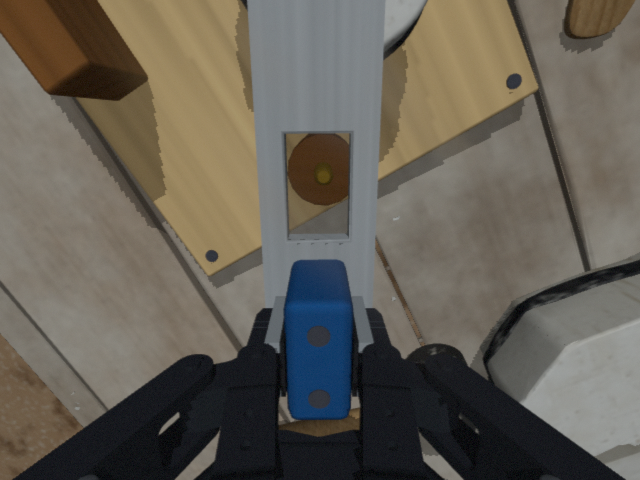

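View pics/s3.png

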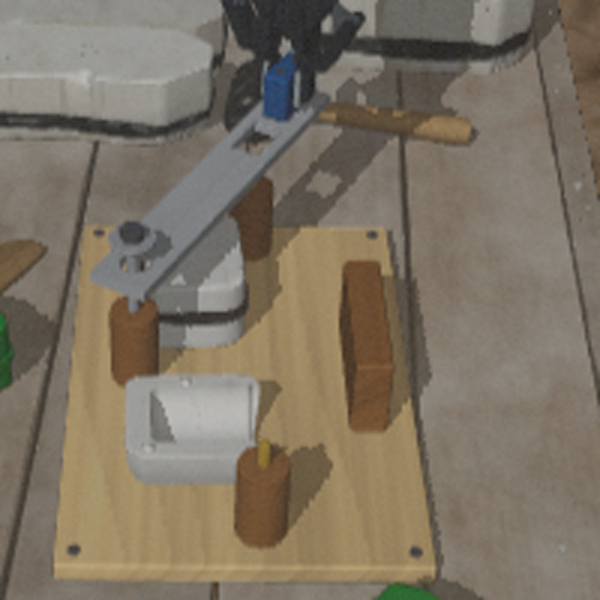

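```bash
python3 - <<'E'
from h import *
st=arm.state(); T=tool(st)
f=lambda uv,z:((onplane("wrist",uv,z,st)-st["tool_pos"])@T*1000)
print("slot corners tool mm",f([(285,132),(351,132),(287,239),(349,239)],.141))
print("tip",f([(323,173)],.112), onplane("wrist",[(323,173)],.112,st), "posttop centre",f([(320,170)],.09))
E
```

```text
slot corners tool mm [[-75.9656  18.2146 -12.7889]
 [-75.9945  18.1995  13.5714]
 [-31.0062  18.2201 -13.1731]
 [-31.0374  18.2045  14.0017]]
tip [[-55.7126  47.208    2.8233]] [[ 0.6069 -0.1809  0.112 ]] posttop centre [[-54.2996  69.209    1.4351]]
```

Wrist view: the bolt tip at about (323,173) lies inside the slot, whose corners run from (285,132) to (349,239). It is about 2 mm off centre, well within the slack. I'll lower it in two stages.

Request:
apply_moves(plan=[[[-1,8,2,0,0],[0,10,0,0,0],[0,10,0,0,0],[0,6,0,0,0],[0,4,0,0,0],[0,2,0,0,0],[0,0,0,0,0]]])

```text
time_s: 6.8
tool_pos: [0.5827, -0.2303, 0.1194]
eef_rot: [-0.373, 0.373, -0.6, 0.601]
wrist_force: [0.4, -1.3, -3.8]
finger_gap: 0.0235
```

Request:
apply_moves(plan=[[[0,1.3,0,0,0],[0,0,0,0,0],[0,0,0,0,0.7],[0,0,0,0,1],[0,0,0,0,1],[0,0,0,0,1],[0,0,0,0,1]]])

```text
time_s: 7.68
tool_pos: [0.5826, -0.2303, 0.118]
eef_rot: [0.373, -0.373, 0.6, -0.6]
wrist_force: [0.1, 0.3, -0.6]
finger_gap: 0.0853
```

Request:
apply_moves(plan=[[[0,-20,0,0,1],[0,-30,0,0,1],[0,-40,0,0,1],[0,-40,0,0,1],[0,-40,0,0,1],[30,0,0,0,1],[40,0,0,0,1],[40,0,0,0,1],[0,0,0,0,1],[0,0,0,0,1]]])

```text
time_s: 8.93
tool_pos: [0.5342, -0.3284, 0.2891]
eef_rot: [-0.374, 0.373, -0.6, 0.601]
wrist_force: [0.3, 0.2, 0.3]
finger_gap: 0.0854
```

```bash
python3 - <<'E'
from h import *
st=arm.state(); print(st["tool_pos"],st["wrist_force"])
t=arm.snapshot("top"); s=arm.snapshot("side")
P=np.array([.6913,-.0026]);x=np.array([.9976,.0689]);y=np.array([-.0689,.9976])
m,cs=mask(t,(105,120,40),(130,255,255)); r=cv2.minAreaRect(cs[0]); p=onplane("top",r[0],.145)[0]
print(r,p,"jig",(p[:2]-P)@x,(p[:2]-P)@y)
m,cs=mask(s,(105,120,40),(130,255,255)); c2=cv2.minAreaRect(cs[0])[0]; print("side",c2,"pred",proj("side",[p[0],p[1],.1225]))
t0=cv2.imread("pics/top0.png"); 
for q in [(307,247)]: 
    d=cv2.matchTemplate(t[210:290,270:350],t0[217:277,283:335],cv2.TM_CCOEFF_NORMED); print("half shift",cv2.minMaxLoc(d)[1:],"ref (13,7)")
cv2.imwrite("pics/t4.png",np.hstack([cv2.resize(t[180:390,235:475],(400,350)),cv2.resize(s[150:350,260:460],(350,350))]))
E
```

```text
[ 0.5342 -0.3284  0.2891] [0.3343 0.2218 0.2691]
((487.8321838378906, 276.288330078125), (27.004257202148438, 11.055434226989746), 25.016895294189453) [ 0.5814 -0.2302  0.145 ] jig -0.12535131930090357 -0.21950938011644885
side (351.3541259765625, 170.0964813232422) pred [[353.7953 172.3801]]
half shift (0.9947986006736755, (28, 15), (13, 7)) ref (13,7)
```

View pics/t4.png

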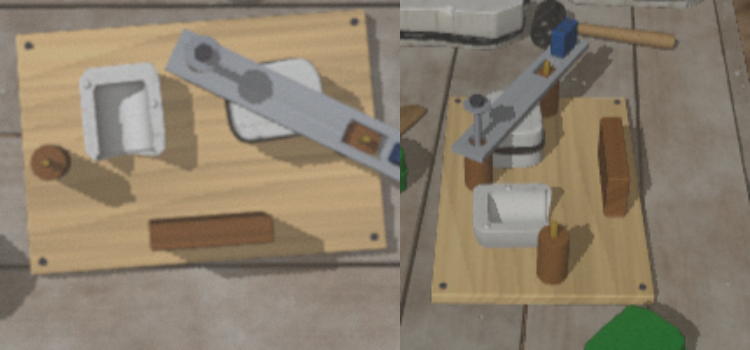

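The last picture shows the brass bolt poking up through the slot, with the strap flat on the pivot post and the lock post. Both moulds stand where they were.

```bash
python3 -c "
from cell import arm
print(arm.job_done())"
```

```text
the job is handed in; nothing more can be done
None
```

The strap now lies flat over the right-hand (-y) brass bolt, beside the black-banded mould. I gripped it by the blue handle, raised it 41 mm, swung it about 52° round the pivot bolt, lowered it, let go and backed the arm clear. The job was handed in at about 9 s.

**Position:** in the last top view the handle is at jig x = -0.125 m, y = -0.220 m. The target is -0.1275 m and -0.2207 m, so it is about 3 mm off in x and 1 mm in y.

**Height and level:** I did not measure either one directly.
- The gripper opened at TCP height 0.118 m, the same as when it gripped the parked strap.
- The last pictures show the bolt through the slot and the strap flat.
- The side view puts the handle about 3 pixels from where it should appear at seated height. That is a few millimetres, which I put down to calibration and mask error.

**Moulds:** the half mould's image had not moved by even a pixel. The closed mould was checked by eye only, since the strap now covers part of it, and it looks unmoved. The forces I read while carrying and lowering showed only the strap's own weight.

**Robot:** the gripper is empty and clear of everything, with wrist force at about 0.5 N, which is noise level.

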